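# Load the sampler tray in rack order

### The arm

A 6-joint arm with a two-finger parallel gripper is mounted at the origin on the work surface. World frame = base frame: x ahead of the robot, y to its left, z up, the work surface at z = 0. Lengths are in m, angles in degrees, forces in N, time in s.
With the tool pointing down it reaches from about 0.35 to 0.875 m from the base axis. Payload 4.2 kg.
Tool frame: the origin (TCP) lies midway between the tips of the shut fingers; the grasp point (between the pads) lies 19 mm behind it (r.pinch_z is the distance from the TCP to the grasp point, in m); z points along the fingers, y is the line along which they close (so a half turn about z gives the same grasp; the last joint's range is limited). The gripper opens to 87 mm and grips with 3 to 60 N. Pads are 19 mm wide; open, the fingers measure 117 mm over their backs; the gripper's body (75 mm by 190 mm) begins 51 mm behind the grasp point.
Start: joints at [-50.329, 22.042, 0.453, 0, -68.411, -14.817], TCP at [0.263, -0.567, 0.223] pointing down, gripper open.
Joint ranges: [-179.83, 179.83], [-69.29, 118.12], [-61.27, 80.66], [-181.25, 117.63], [-171.15, -9.14], [-177.46, 177.46]. Speed limits (degrees/s): [159.86, 159.86, 180, 180, 180, 180].

### API

Orientations are given as a 3x3 rotation matrix whose columns are the frame's x, y, z axes.
In Python, from station import r, imaging, models gives the robot as it stands. The module is installed in compiled form; this text tells all that it offers.
- The arm moves only by the tool apply_moves, never from a script. Its argument "moves" is a list of rows, each a list of 2 entries, a list of its own where there are three numbers: the shift along the tool's x, y, z in m, then the turn about the tool's z in degrees. A call has 1 to 5 rows; each row shifts and turns the commanded pose from where the row before left it, along the tool's axes as they then stand; what a row does not reach is not made up. A row lasts 1/12 s, in which the tool goes at most 41.7 mm and 7.16 degrees, less where a joint would pass 70% of its speed; a pose out of reach is approached as far as the arm can. A call is refused whole if a number of a shift passes 0.0417 or a number of a turn 7.16, either way. A call with a gripper value outside its range is refused whole. "hand" is the finger opening in m, from 0 to 0.087, set as the call begins (left out, the last holds). The fingers move at their own pace and stop on an object; the grip force is fixed at half the most. Time passes only in rows, so rows that do not move let the fingers close. It gives the time, the measured TCP pose, the force, the opening and the grip force at its end, in the units of the state.
- r.sense(): the state, without advancing time (a new reading comes with each control period).
- imaging.capture(name): name is "scene" or "top"; returns a dict with "frame" (384x512x3 uint8, blue, green, red), "intrinsics" (3x3 intrinsics, pixels), "eye" and "orientation" of the camera in the world. Camera axes: x right, y down, z forward; pixel columns grow to the right and rows downward; lengths in m; the calibration is good to about 2 mm. A picture is of the moment at which its call begins. There is no depth.
- r.finish_job(): hands the job in; it is judged then, once.
Trained networks look in a picture, given as the dict that the camera call returned (one of the last four; its "shot" number tells which), for a name from the list of things; names that differ only in an ending like _2 or _b are one class to them, and where a whole thing is asked for, a point or a joint stands for the part that bears it (a point fixed in the world has none). Each returns a list of dicts, best first, with "confidence" (0 to 1); they miss things now and then, are a little off and sometimes report something else, mostly with a low value. They report only what shows in the picture. A call takes as long as a camera call. They do not tell look-alikes from the thing itself.
- models.cut_out(picture, target): "region" (384x512 bool, what is visible of it) and "extent" ([left, top, width, height] as shares, 0 to 1, of the picture: columns of its width, rows of its height, round what is visible of it).
- models.place_of(picture, target): "at" ([column, row] as shares, 0 to 1, of the picture: columns of its width, rows of its height: a listed point, or the origin of a listed thing).
The state is a dict: "time_s": time; "joints": joint angles; "joint_velocities": joint speeds; "effort": joint torques, N m; "tcp_pos": TCP position; "ee_rot": TCP orientation; "wrist_force": force on the tool from outside, world axes, zero at the start; "moment": the same for the moment, N m; "gripper_width": opening from 0.0 (shut) to 1.0 (fully open); "gripper_force": force on a finger pad.
Only numpy, scipy, OpenCV 4.12 (cv2) and the standard library are available. Lean on these libraries where they do the work, as an engineer would, in place of code of your own. Each camera call takes 0.05 s, during which the arm holds its last target. There are 200 camera calls.

### The job

Load the four sample containers from the transport rack into the blue sampler tray in the same order: the one next to the rack's wire handle goes into the pocket next to the tray's pull tab, the next into the next pocket, and so on down the row. Set each one down gently, without dropping it, upright on the floor of its pocket.

Things in the scene. Friction and masses are not known exactly. Their poses are not given: they have to be found in the camera images.
- jar: Sample container 1 of 4, the squat jar: 66 mm tall, round body 36 mm in diameter up to 46 mm height, wide cap 34 mm in diameter from 49 to 66 mm. White plastic with a blue screw cap, closed. Origin: centre of its underside; z up along its axis. About 70 g.
- vial: Sample container 2 of 4, the slim tall vial: 90 mm tall, round body 26 mm in diameter up to 70 mm height, cap 22 mm in diameter from 75 to 90 mm. White plastic with a blue screw cap, closed. Origin: centre of its underside; z up along its axis. About 50 g.
- bottle: Sample container 3 of 4, the round bottle with sloping shoulders: 84 mm tall, body 36 mm in diameter up to 60 mm height, shoulders to 68 mm, cap 26 mm in diameter from 68 to 84 mm. White plastic with a blue screw cap, closed. Origin: centre of its underside; z up along its axis. About 90 g.
- square: Sample container 4 of 4, the square bottle: 76 mm tall, body 30 x 30 mm up to 56 mm height, cap 23 mm in diameter from 60 to 76 mm. White plastic with a blue screw cap, closed. Origin: centre of its underside; z up along its axis, x and y square to its flat sides, at the start parallel to the rack's. About 70 g.
- rack: The transport rack: fixed aluminium channel 58 x 212 mm, walls to 20 mm, at any yaw, holding four grey blocks in a row, a container in each. Origin: centre of its underside, on the work surface; z up, y along the row. A flat D-shaped steel wire handle stands out of its +y end (to y = +134 mm, 15 mm high). Places from the handle end: x = 0, y = +76.5, +25.5, -25.5, -76.5 mm.
- tray: The sampler tray: fixed blue tray 54 x 207 mm, at any yaw, with a row of four empty square pockets. Origin: centre of its underside, on the work surface; z up, y along the row. A flat 40 mm tab with a dark finger hole stands out of its +y end (to y = +142 mm). Pocket centres from the tab end: x = 0, y = +76.5, +25.5, -25.5, -76.5 mm; each 48 x 48 mm, floor 5 mm up, walls to 15 mm.
- block_jar: The grey plastic block, 50 x 50 x 24 mm, in which the squat jar stands at the start; fixed in the rack, it stays there. Origin: centre of its underside, 4 mm above the work surface; axes parallel to the rack's. Its round hole (39 mm wide) is 18 mm deep: the squat jar's underside is at 10 mm, the block's top at 28 mm. The blocks stand in any order.
- block_vial: The grey plastic block, 50 x 50 x 24 mm, in which the slim vial stands at the start; fixed in the rack, it stays there. Origin: centre of its underside, 4 mm above the work surface; axes parallel to the rack's. Its round hole (29 mm wide) is 18 mm deep: the slim vial's underside is at 10 mm, the block's top at 28 mm. The blocks stand in any order.
- block_bottle: The grey plastic block, 50 x 50 x 24 mm, in which the round bottle stands at the start; fixed in the rack, it stays there. Origin: centre of its underside, 4 mm above the work surface; axes parallel to the rack's. Its round hole (39 mm wide) is 18 mm deep: the round bottle's underside is at 10 mm, the block's top at 28 mm. The blocks stand in any order.
- block_square: The grey plastic block, 50 x 50 x 24 mm, in which the square bottle stands at the start; fixed in the rack, it stays there. Origin: centre of its underside, 4 mm above the work surface; axes parallel to the rack's. Its square hole (33 x 33 mm) is 18 mm deep: the square bottle's underside is at 10 mm, the block's top at 28 mm. The blocks stand in any order.
Not all that is in view belongs to the job. What is shaped like the jar but orange or purple is not meant.

How it is judged:
By the outcome, as a careful person would: the job done as asked, in the order asked, and still so for the second after the job is handed in, with the robot touching nothing.
It also fails if it takes over 106 s, if anything falls off the work surface, if the arm or the gripper's body presses on something with over 40 N, if the wrist force passes 120 N, or if a joint passes its speed limit or range.

## Working session

There is one attempt and no reset: what is moved stays moved. The work goes in short steps, Python scripts to look and compute and a tool call to move; the robot and the scene stay as the last step left them, time stands still between calls to the robot, and variables do not carry over. Pictures are saved under pics/ and viewed, at most 14 in all, crops included, and the job is handed in when it is done.

Besides the shell and the picture viewer there is one more tool, called after ">>>" as name([rows], argument=value, ...), one row to a line, values as JSON. apply_moves: Moves the arm, as the interface text tells. Its arguments: {"type":"object","properties":{"moves":{"type":"array"},"hand":{"type":"number"}},"required":["moves"]}

```bash
mkdir -p pics
cat > h.py <<'E'
import numpy as np, cv2
from station import r, imaging, models
def ray(c,u,v,z):
    K=np.array(c["intrinsics"]);R=np.array(c["orientation"]);e=np.array(c["eye"])
    d=R@np.linalg.solve(K,[u,v,1]); return e+d*(z-e[2])/d[2]
def proj(c,p):
    K=np.array(c["intrinsics"]);R=np.array(c["orientation"]);e=np.array(c["eye"])
    q=K@(R.T@(np.array(p)-e)); return q[:2]/q[2]
E
python3 - <<'E'
from h import *
for n in ("scene","top"):
    c=imaging.capture(n); cv2.imwrite(f"pics/{n}0.png",cv2.resize(c["frame"],(768,576)))
    print(n,np.round(c["eye"],3))
    for t,z in (("rack",0),("tray",0),("jar",.01),("vial",.01),("bottle",.01),("square",.01),("block_jar",.004),("block_vial",.004),("block_bottle",.004),("block_square",.004)):
        for d in models.place_of(c,t)[:3]:
            u,v=d["at"][0]*512,d["at"][1]*384
            print(t,round(d["confidence"],2),(round(u),round(v)),np.round(ray(c,u,v,z)[:2],4))
s=r.sense();print(s)
E
```

```text
scene [1.069 0.284 0.68 ]
rack 0.76 (179, 187) [ 0.6006 -0.1932]
tray 0.72 (345, 262) [0.5976 0.1984]
jar 0.74 (189, 175) [ 0.5691 -0.1886]
jar 0.67 (159, 162) [ 0.5696 -0.2749]
jar 0.55 (211, 209) [ 0.6245 -0.0886]
vial 0.64 (172, 190) [ 0.6231 -0.1944]
bottle 0.85 (203, 165) [ 0.526  -0.1815]
square 0.86 (151, 203) [ 0.6767 -0.2061]
block_jar 0.74 (189, 179) [ 0.575  -0.1856]
block_vial 0.66 (171, 192) [ 0.627 -0.195]
block_vial 0.21 (204, 164) [ 0.5171 -0.1834]
block_bottle 0.71 (204, 163) [ 0.5148 -0.1865]
block_square 0.84 (153, 203) [ 0.6706 -0.2089]
top [ 0.451 -0.031  0.952]
rack 0.79 (338, 193) [ 0.5948 -0.1883]
tray 0.66 (157, 195) [0.5922 0.1995]
tray 0.54 (339, 193) [ 0.5956 -0.1893]
tray 0.37 (347, 157) [ 0.6742 -0.2084]
jar 0.64 (295, 185) [ 0.6127 -0.0951]
jar 0.61 (338, 205) [ 0.5682 -0.1866]
jar 0.6 (386, 211) [ 0.5567 -0.2851]
vial 0.48 (342, 181) [ 0.6198 -0.1955]
vial 0.41 (331, 225) [ 0.5263 -0.1705]
bottle 0.52 (335, 225) [ 0.5263 -0.1779]
bottle 0.41 (341, 205) [ 0.5682 -0.1917]
square 0.89 (345, 156) [ 0.6743 -0.2029]
square 0.51 (337, 192) [ 0.5975 -0.1846]
b
[... 387 characters left out ...]
900e+01, -1.48171678e+01]), 'joint_velocities': array([ 0.00360345,  0.00348711, -0.09058795, -0.07152134,  0.02533323,
       -0.11401412]), 'effort': array([ 9.90216267e-05, -3.90476382e+01,  1.87624329e+01,  4.22457576e+00,
        1.56240072e-02,  1.11178130e-05]), 'tcp_pos': array([ 0.26271231, -0.56708204,  0.22256635]), 'ee_rot': array([[-9.07369100e-01, -4.20334766e-01, -2.23741816e-05],
       [-4.20334765e-01,  9.07369101e-01, -2.23512172e-05],
       [ 2.96966347e-05, -1.08761575e-05, -9.99999999e-01]]), 'wrist_force': array([ 0.18582657, -0.73710217,  0.09375998]), 'moment': array([-0.02288869,  0.01057001, -0.06758867]), 'gripper_force': 0.0, 'gripper_width': 1.0004661479925265}
```

View pics/scene0.png

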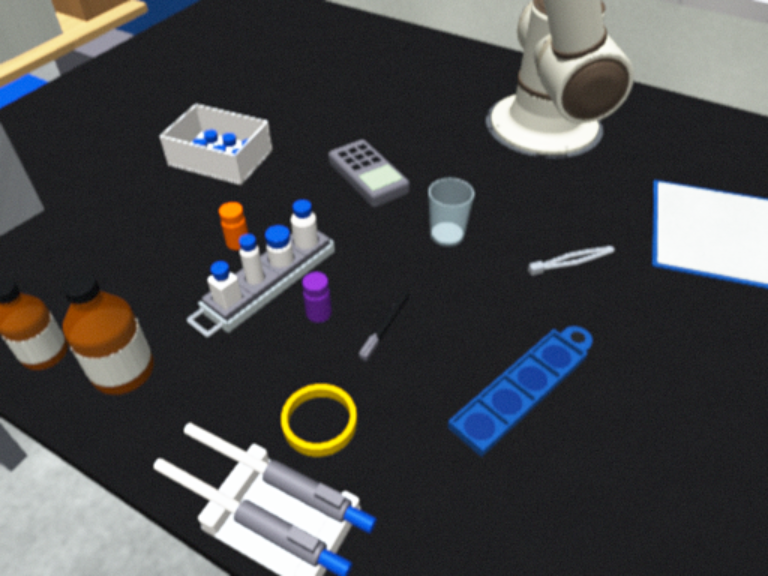

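View pics/top0.png

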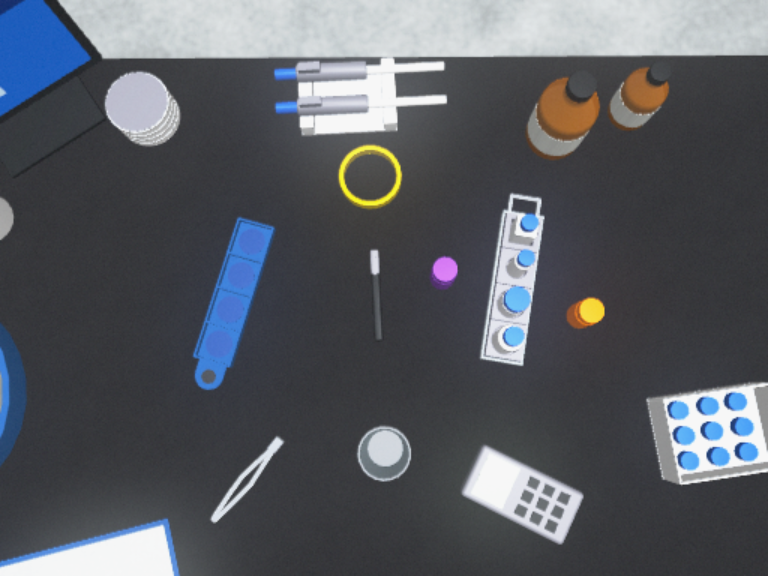

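Scene: the rack's wire handle is at its far (+x) end, and from there the order is square, vial, jar, bottle (top view 768 px: (529,222), (526,259), (516,299), (513,336)). The tray's tab is at its near end, at (208,375). The orange and purple jars and the white box of blue-capped vials are decoys. Next I'll fit the rack and tray poses precisely.

```bash
cat > fit.py <<'E'
from h import *
from scipy.optimize import least_squares, minimize
def cyl(x,y,z0,z1,rad):
    a=np.linspace(0,2*np.pi,40); return np.array([[x+rad*np.cos(t),y+rad*np.sin(t),z] for z in (z0,z1) for t in a])
def hull(c,P): return cv2.convexHull(np.array([proj(c,p) for p in P],np.float32))
def cen(h): m=cv2.moments(h); return np.array([m["m10"],m["m01"]])/m["m00"]
CAP={"square":(.07,.086,.0115,.0765),"vial":(.085,.1,.011,.0255),"jar":(.059,.076,.017,-.0255),"bottle":(.078,.094,.013,-.0765)}
G0=(.6,-.19,-99.0) # x,y, yaw of +y... set below
def blue(c):
    f=c["frame"].astype(int); return ((f[...,0]-f[...,2]>60)&(f[...,0]>90)).astype(np.uint8)
def pose(p,xl,yl): x,y,t=p; return x-np.sin(t)*yl+np.cos(t)*xl, y+np.cos(t)*yl+np.sin(t)*xl
S={n:imaging.capture(n) for n in ("scene","top")}
obs={}; g=(.597,-.189,np.radians(-99.5))
for n,c in S.items():
    nb,lab,st,ce=cv2.connectedComponentsWithStats(blue(c))
    for k,(z0,z1,ra,yl) in CAP.items():
        q=cen(hull(c,cyl(*pose(g,0,yl),z0,z1,ra)))
        i=1+np.argmin(np.linalg.norm(ce[1:]-q,axis=1)); obs[n,k]=ce[i]
        print(n,k,np.round(ce[i]-q,1),st[i,4],round(cv2.contourArea(hull(c,cyl(*pose(g,0,yl),z0,z1,ra)))))
for names in (("scene",),("top",),("scene","top")):
    f=lambda p:np.concatenate([cen(hull(S[n],cyl(*pose(p,0,CAP[k][3]),*CAP[k][:3])))-obs[n,k] for n in names for k in CAP])
    o=least_squares(f,g,x_scale=[.01,.01,.1],diff_step=1e-5); print(names,np.round(o.x[:2],4),np.degrees(o.x[2]).round(2),np.round(o.fun,2))
# tray
g=(.5965,.199,np.radians(100))
def tm(c,p):
    m=np.zeros((384*4,512*4),np.uint8)
    box=[(*pose(p,a,b),z) for a in(-.027,.027) for b in(-.1035,.1035) for z in(0,.015)]
    tab=[(*pose(p,a,b),z) for a,b in [(-.02,.1),(.02,.1)]+[(.02*np.cos(t),.122+.02*np.sin(t)) for t in np.linspace(0,np.pi,12)] for z in(.0,.005)]
    for q in(box,tab): cv2.fillPoly(m,[np.int32(np.round((hull(c,q)+.5)*4-.5))],1)
    return m
for names in (("scene",),("top",),("scene","top")):
    M={}
    for n in names:
        c=S[n]; b=cv2.resize(blue(c)*255,None,fx=4,fy=4,interpolation=cv2.INTER_LINEAR)>127
        best=None
        for s in (1,-1):
            pass
        q=cen(hull(c,[(*pose(g,a,bb),0) for a in(-.03,.03) for bb in(-.1,.1)]))
        nb,lab,st,ce=cv2.connectedComponentsWithStats(b.astype(np.uint8)); i=1+np.argmin(np.linalg.norm(ce[1:]/4-q,axis=1))
        m=(lab==i).astype(np.uint8); m=cv2.morphologyEx(m,cv2.MORPH_CLOSE,np.ones((41,41))); M[n]=m
    for a0 in (-72,-108) :
        p0=np.array([g[0],g[1],0]); yaw=np.radians(a0+180)
        cost=lambda v:sum(np.mean(tm(S[n],(p0[0]+v[0]/100,p0[1]+v[1]/100,yaw+v[2]/10))!=M[n])*len(m)*4*512/max(1,M[n].sum())*1 for n in names)
        o=minimize(cost,[0,0,0],method="Nelder-Mead",options=dict(initial_simplex=[[0,0,0],[1,0,0],[0,1,0],[0,0,1]]))
        print(names,np.round(p0[:2]+o.x[:2]/100,4),np.degrees(yaw+o.x[2]/10).round(2),o.fun)
E
python3 fit.py
```

```text
scene square [-2.  -0.8] 136 144
scene vial [-1.5 -0.8] 102 125
scene jar [-1.9 -0.7] 221 232
scene bottle [-1.6 -0.8] 132 143
top square [ 2.2 -1.1] 118 132
top vial [ 2.3 -1. ] 109 123
top jar [ 2.2 -0.8] 244 262
top bottle [ 2.  -0.7] 153 164
('scene',) [ 0.597  -0.1935] -99.62 [ 0.21 -0.09 -0.28 -0.01  0.17 -0.04 -0.1   0.17]
('top',) [ 0.5988 -0.1932] -99.59 [ 0.02  0.18 -0.06  0.1  -0.05 -0.06  0.09 -0.21]
('scene', 'top') [ 0.5981 -0.1932] -99.61 [-0.02  0.33 -0.49  0.38 -0.02  0.33 -0.27  0.51  0.01  0.51 -0.08  0.43
 -0.07  0.27  0.05  0.13]
('scene',) [0.5918 0.1986] 73.73 0.019882609033662443
('scene',) [0.5916 0.1986] 74.04 0.02077664619451139
('top',) [0.593 0.199] 73.97 0.02359677825320916
('top',) [0.5928 0.1989] 73.97 0.024330900243309004
('scene', 'top') [0.5924 0.1988] 73.89 0.0521205153756996
('scene', 'top') [0.5925 0.1985] 74.08 0.05329721245398589
```

```bash
cat > plan.py <<'E'
from h import *
rp=(.598,-.1932,np.radians(-99.6)); tp=(.5924,.1987,np.radians(74))
def pos(p,yl): return np.array([p[0]-np.sin(p[2])*yl,p[1]+np.cos(p[2])*yl])
Y=dict(square=.0765,vial=.0255,jar=-.0255,bottle=-.0765)
GZ=dict(square=.033,vial=.041,jar=.033,bottle=.037)
def tgt(k,where):
    return (np.r_[pos(rp,Y[k]),GZ[k]],80.4) if where=="rack" else (np.r_[pos(tp,Y[k]),GZ[k]-.005],74.)
def err(k,where):
    s=r.sense(); R=s["ee_rot"]; t,phi=tgt(k,where)
    cur=np.degrees(np.arctan2(R[1,1],R[0,1])); turn=cur-phi
    # shift in present tool axes, and in the axes after the turn
    a=np.radians(phi); Rn=np.array([[-np.sin(a),np.cos(a),0],[np.cos(a),np.sin(a),0],[0,0,-1]])
    d=t-s["tcp_pos"]
    print(k,where,"turn",turn.round(2),"| now axes",np.round(R.T@d,4),"| after turn",np.round(Rn.T@d,4),"tcp",np.round(s["tcp_pos"],4),"F",np.round(s["wrist_force"],1),"w",round(float(s["gripper_width"])*87,1),"gf",round(float(s["gripper_force"]),1),"t",s["time_s"])
E
python3 - <<'E'
from plan import *
err("square","rack")
t=[(k,w,*tgt(k,w)) for k in Y for w in("rack","tray")]
for a,b in zip(t,t[1:]):
    f=np.radians(b[3]);R=np.array([[-np.sin(f),np.cos(f),0],[np.cos(f),np.sin(f),0],[0,0,-1]])
    print(a[0],a[1],"->",b[0],b[1],np.round(R.T@(b[2]-a[2]),4),"dz only last")
E
```

```text
square rack turn 34.45 | now axes [-0.5245  0.155   0.1895] | after turn [-0.3447  0.4246  0.1895] tcp [ 0.2627 -0.5671  0.2225] F [ 0.9  0.2 -0. ] w 86.8 gf 0.0 t 1.2
square rack -> square tray [0.2659 0.3666 0.005 ] dz only last
square tray -> vial rack [-0.1724 -0.394  -0.013 ] dz only last
vial rack -> vial tray [0.1642 0.3723 0.005 ] dz only last
vial tray -> jar rack [-0.0707 -0.3883  0.003 ] dz only last
jar rack -> jar tray [0.0626 0.378  0.005 ] dz only last
jar tray -> bottle rack [ 0.031  -0.3826 -0.009 ] dz only last
bottle rack -> bottle tray [-0.0391  0.3837  0.005 ] dz only last
```

>>> apply_moves([
  [[0, 0, 0], 6.89],
  [[0, 0, 0], 6.89],
  [[0, 0, 0], 6.89],
  [[0, 0, 0], 6.89],
  [[0, 0, 0], 6.89],
], hand=0.087)

```text
time_s: 1.62
tcp_pos: [0.2627, -0.5671, 0.2226]
ee_rot: [[-0.985, 0.173, 0.0], [0.173, 0.985, 0.0], [-0.0, 0.0, -1.0]]
wrist_force: [-0.1, -0.8, 0.3]
gripper_width: 0.998
gripper_force: 0.0
```

>>> apply_moves([
  [[-0.023, 0.028, 0], 0],
  [[-0.023, 0.028, 0], 0],
  [[-0.023, 0.028, 0], 0],
  [[-0.023, 0.028, 0], 0],
  [[-0.023, 0.028, 0], 0],
])

```text
time_s: 2.03
tcp_pos: [0.4005, -0.447, 0.2228]
ee_rot: [[-0.986, 0.167, 0.0], [0.167, 0.986, -0.0], [-0.0, -0.0, -1.0]]
wrist_force: [-0.1, -0.1, 0.9]
gripper_width: 0.997
gripper_force: 0.0
```

>>> apply_moves([
  [[-0.023, 0.028, 0], 0],
  [[-0.023, 0.028, 0], 0],
  [[-0.023, 0.028, 0], 0],
  [[-0.023, 0.028, 0], 0],
  [[-0.023, 0.028, 0], 0],
])

```text
time_s: 2.45
tcp_pos: [0.5373, -0.3279, 0.2228]
ee_rot: [[-0.986, 0.166, 0.0], [0.166, 0.986, -0.0], [-0.0, -0.0, -1.0]]
wrist_force: [-0.5, -0.8, 0.1]
gripper_width: 1.001
gripper_force: 0.0
```

>>> apply_moves([
  [[-0.023, 0.028, 0], 0],
  [[-0.023, 0.028, 0], 0],
  [[-0.023, 0.028, 0.02], 0],
  [[-0.023, 0.028, 0.02], 0],
  [[0, 0, 0], 0],
])

```text
time_s: 2.87
tcp_pos: [0.6475, -0.2291, 0.1766]
ee_rot: [[-0.987, 0.162, -0.006], [0.162, 0.987, 0.003], [0.007, 0.002, -1.0]]
wrist_force: [-0.4, -0.5, -1.6]
gripper_width: 1.001
gripper_force: 0.0
```

```bash
python3 -c "
from plan import *
err('square','rack')"
```

```text
square rack turn 0.27 | now axes [-0.0228  0.0267  0.1435] | after turn [-0.0217  0.0271  0.1436] tcp [ 0.6475 -0.2291  0.1766] F [-0.4 -0.5 -1.6] w 87.0 gf 0.0 t 2.8667
```

>>> apply_moves([
  [[-0.0217, 0.0271, 0], 0.27],
  [[0, 0, 0], 0],
  [[0, 0, 0], 0],
  [[0, 0, 0], 0],
  [[0, 0, 0], 0],
])

```text
time_s: 3.28
tcp_pos: [0.6708, -0.2119, 0.1829]
ee_rot: [[-0.985, 0.172, 0.0], [0.172, 0.985, -0.0], [-0.0, -0.0, -1.0]]
wrist_force: [-0.1, 1.6, 0.3]
gripper_width: 1.002
gripper_force: 0.0
```

```bash
python3 -c "
from plan import *
err('square','rack')
c=imaging.capture('scene');t,_=tgt('square','rack')
u=proj(c,t);x,y=int(u[0]),int(u[1]);cv2.imwrite('pics/a.png',cv2.resize(c['frame'][y-90:y+60,x-90:x+110],(800,600)))"
```

```text
square rack turn -0.31 | now axes [-0.0016  0.0063  0.1499] | after turn [-0.0016  0.0063  0.1499] tcp [ 0.6708 -0.2119  0.1829] F [-0.1  1.6  0.3] w 87.1 gf 0.0 t 3.2833
```

View pics/a.png

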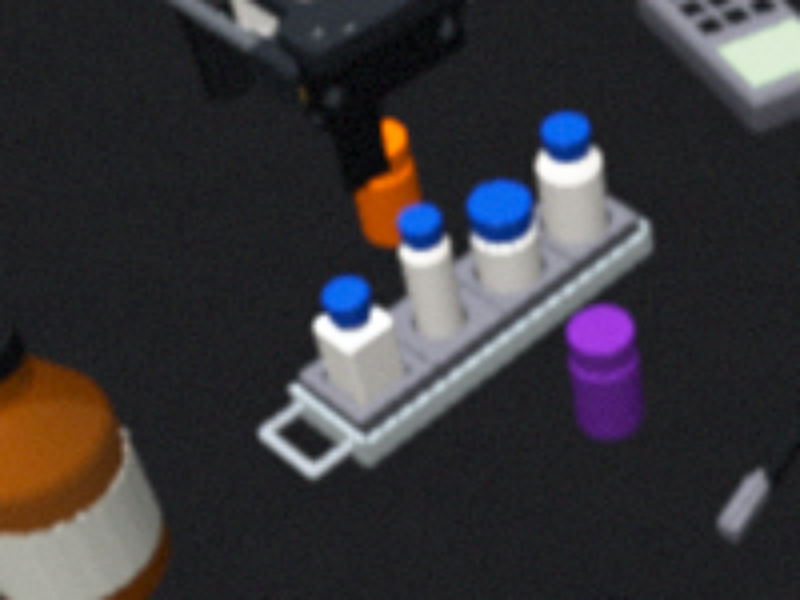

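Picture: rack intact, square at (355,345), and the gripper above it, upper left. Nothing is in the way of the descent.

>>> apply_moves([
  [[-0.0016, 0.0063, 0], -0.3],
  [[0, 0, 0.025], 0],
  [[0, 0, 0.025], 0],
  [[0, 0, 0.02], 0],
  [[0, 0, 0], 0],
])

```text
time_s: 3.75
tcp_pos: [0.6708, -0.2046, 0.1075]
ee_rot: [[-0.986, 0.168, -0.009], [0.168, 0.986, 0.002], [0.009, 0.001, -1.0]]
wrist_force: [-0.7, 0.6, -1.2]
gripper_width: 0.999
gripper_force: 0.0
```

>>> apply_moves([
  [[0, 0, 0], 0],
  [[0, 0, 0], 0],
  [[0, 0, 0], 0],
])

```text
time_s: 4.0
tcp_pos: [0.6753, -0.2055, 0.1149]
ee_rot: [[-0.986, 0.166, 0.004], [0.166, 0.986, -0.001], [-0.004, -0.0, -1.0]]
wrist_force: [-0.6, 0.6, -0.5]
gripper_width: 0.996
gripper_force: 0.0
```

```bash
python3 -c "
from plan import *
err('square','rack')"
```

```text
square rack turn 0.05 | now axes [ 0.0021 -0.0007  0.0819] | after turn [ 0.0018 -0.0007  0.0819] tcp [ 0.6753 -0.2055  0.1149] F [-0.6  0.6 -0.5] w 86.7 gf 0.0 t 4.0
```

>>> apply_moves([
  [[0, 0, 0.01], 0],
  [[0, 0, 0.015], 0],
  [[0, 0, 0.015], 0],
  [[0, 0, 0.01], 0],
  [[0, 0, 0.005], 0],
])

```text
time_s: 4.42
tcp_pos: [0.6733, -0.205, 0.0559]
ee_rot: [[-0.986, 0.166, -0.002], [0.166, 0.986, 0.0], [0.002, 0.0, -1.0]]
wrist_force: [0.7, -0.5, 0.5]
gripper_width: 0.995
gripper_force: 0.0
```

>>> apply_moves([
  [[0, 0, 0], 0],
  [[0, 0, 0], 0],
  [[0, 0, 0], 0],
  [[0, 0, 0], 0],
  [[0, 0, 0], 0],
])

```text
time_s: 4.83
tcp_pos: [0.6746, -0.2053, 0.0585]
ee_rot: [[-0.986, 0.166, 0.002], [0.166, 0.986, -0.0], [-0.002, 0.0, -1.0]]
wrist_force: [-0.1, 0.3, -0.4]
gripper_width: 0.999
gripper_force: 0.0
```

```bash
python3 -c "
from plan import *
err('square','rack')"
```

```text
square rack turn 0.04 | now axes [ 0.0011 -0.0009  0.0255] | after turn [ 0.0011 -0.0009  0.0255] tcp [ 0.6746 -0.2053  0.0585] F [-0.1  0.3 -0.4] w 86.9 gf 0.0 t 4.8333
```

>>> apply_moves([
  [[0.0005, -0.0008, 0.005], 0],
  [[0, 0, 0.008], 0],
  [[0, 0, 0.008], 0],
  [[0, 0, 0.004], 0],
  [[0, 0, 0], 0],
])

```text
time_s: 5.25
tcp_pos: [0.6722, -0.2057, 0.0303]
ee_rot: [[-0.986, 0.167, -0.004], [0.167, 0.986, 0.001], [0.004, 0.0, -1.0]]
wrist_force: [-0.6, -0.2, -0.9]
gripper_width: 0.998
gripper_force: 0.0
```

>>> apply_moves([
  [[0, 0, 0], 0],
  [[0, 0, 0], 0],
  [[0, 0, 0], 0],
  [[0, 0, 0], 0],
  [[0, 0, 0], 0],
], hand=0.04)

```text
time_s: 5.67
tcp_pos: [0.6737, -0.2059, 0.0329]
ee_rot: [[-0.986, 0.166, 0.001], [0.166, 0.986, -0.0], [-0.001, 0.0, -1.0]]
wrist_force: [0.6, -0.5, -0.1]
gripper_width: 0.707
gripper_force: 0.0
```

```bash
python3 -c "
from plan import *
err('square','rack')
c=imaging.capture('top');t,_=tgt('square','rack')
u=proj(c,t);x,y=int(u[0]),int(u[1]);cv2.imwrite('pics/b.png',cv2.resize(c['frame'][y-60:y+60,x-80:x+80],(800,600)))"
```

```text
square rack turn 0.03 | now axes [ 0.0002 -0.0001 -0.0001] | after turn [ 0.0002 -0.0001 -0.0001] tcp [ 0.6737 -0.2059  0.0329] F [ 0.6 -0.5 -0.1] w 61.5 gf 0.0 t 5.6667
```

View pics/b.png

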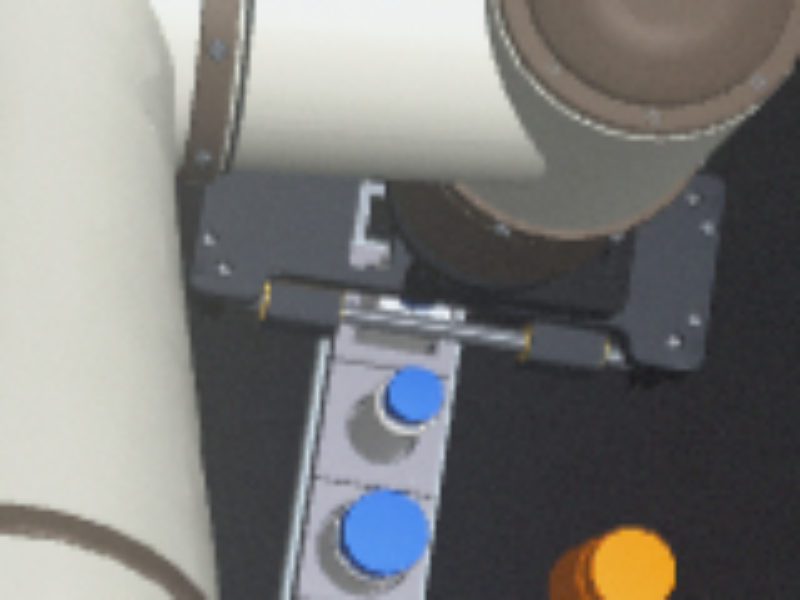

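Picture: gripper body lies across the row, clear of the vial at (410,400); fingers flank the square. I'll close now.

>>> apply_moves([
  [[0, 0, 0], 0],
  [[0, 0, 0], 0],
  [[0, 0, 0], 0],
  [[0, 0, 0], 0],
  [[0, 0, 0], 0],
], hand=0)

```text
time_s: 6.13
tcp_pos: [0.6735, -0.2059, 0.0326]
ee_rot: [[-0.986, 0.166, -0.0], [0.166, 0.986, 0.0], [0.0, 0.0, -1.0]]
wrist_force: [0.3, -1.3, 0.6]
gripper_width: 0.344
gripper_force: 30.0
```

>>> apply_moves([
  [[0, 0, 0], 0],
  [[0, 0, 0], 0],
  [[0, 0, 0], 0],
  [[0, 0, 0], 0],
  [[0, 0, 0], 0],
])

```text
time_s: 6.55
tcp_pos: [0.6735, -0.2059, 0.0326]
ee_rot: [[-0.986, 0.166, -0.0], [0.166, 0.986, -0.0], [0.0, -0.0, -1.0]]
wrist_force: [-0.9, 0.9, 0.4]
gripper_width: 0.342
gripper_force: 30.0
```

>>> apply_moves([
  [[0, 0, -0.005], 0],
  [[0, 0, -0.01], 0],
  [[0, 0, -0.01], 0],
  [[0, 0, -0.005], 0],
  [[0, 0, 0], 0],
])

```text
time_s: 6.97
tcp_pos: [0.675, -0.2061, 0.0654]
ee_rot: [[-0.986, 0.166, 0.005], [0.166, 0.986, -0.001], [-0.005, -0.0, -1.0]]
wrist_force: [0.2, 0.6, -0.2]
gripper_width: 0.342
gripper_force: 30.0
```

```bash
python3 -c "
from plan import *
err('square','tray')"
```

```text
square tray turn 6.46 | now axes [0.2247 0.3942 0.0363] | after turn [0.2675 0.3664 0.0374] tcp [ 0.675  -0.2061  0.0654] F [ 0.2  0.6 -0.2] w 29.8 gf 30.0 t 6.9667
```

>>> apply_moves([
  [[0, 0, -0.015], 0],
  [[0, 0, -0.025], 0],
  [[0, 0, -0.025], 0],
  [[0, 0, -0.02], 3.2],
  [[0, 0, -0.01], 3.23],
])

```text
time_s: 7.38
tcp_pos: [0.6748, -0.2062, 0.1614]
ee_rot: [[-0.961, 0.278, 0.005], [0.278, 0.961, -0.001], [-0.005, 0.0, -1.0]]
wrist_force: [1.5, -0.1, -0.4]
gripper_width: 0.341
gripper_force: 30.0
```

>>> apply_moves([
  [[0.01, 0.014, 0], 0],
  [[0.02, 0.0275, 0], 0],
  [[0.02, 0.0275, 0], 0],
  [[0.02, 0.0275, 0], 0],
  [[0.02, 0.0275, 0], 0],
])

```text
time_s: 7.8
tcp_pos: [0.6202, -0.0608, 0.1576]
ee_rot: [[-0.961, 0.276, 0.0], [0.276, 0.961, 0.0], [0.0, 0.0, -1.0]]
wrist_force: [0.3, 0.8, -0.7]
gripper_width: 0.346
gripper_force: 30.0
```

>>> apply_moves([
  [[0.02, 0.0275, 0], 0],
  [[0.02, 0.0275, 0], 0],
  [[0.02, 0.0275, 0], 0],
  [[0.02, 0.0275, 0], 0],
  [[0.02, 0.0275, 0], 0],
])

```text
time_s: 8.22
tcp_pos: [0.562, 0.0993, 0.1578]
ee_rot: [[-0.961, 0.276, 0.0], [0.276, 0.961, 0.0], [-0.0, 0.0, -1.0]]
wrist_force: [0.8, 0.0, 0.3]
gripper_width: 0.347
gripper_force: 30.0
```

>>> apply_moves([
  [[0.02, 0.0275, 0], 0],
  [[0.02, 0.0275, 0], 0],
  [[0.02, 0.0275, 0], 0],
  [[0.01, 0.014, 0], 0],
  [[0.006, 0.0086, 0], 0],
])

```text
time_s: 8.63
tcp_pos: [0.5179, 0.2219, 0.1578]
ee_rot: [[-0.962, 0.273, 0.0], [0.273, 0.962, 0.001], [-0.0, 0.001, -1.0]]
wrist_force: [0.4, -0.4, -0.5]
gripper_width: 0.338
gripper_force: 30.0
```

>>> apply_moves([
  [[0, 0, 0], 0],
  [[0, 0, 0], 0],
  [[0, 0, 0], 0],
  [[0, 0, 0], 0],
  [[0, 0, 0], 0],
])

```text
time_s: 9.05
tcp_pos: [0.5192, 0.2187, 0.1575]
ee_rot: [[-0.961, 0.277, -0.0], [0.277, 0.961, -0.0], [0.0, -0.0, -1.0]]
wrist_force: [0.0, -0.3, -0.5]
gripper_width: 0.343
gripper_force: 30.0
```

```bash
python3 -c "
from plan import *
err('square','tray')"
```

```text
square tray turn -0.1 | now axes [0.0006 0.001  0.1295] | after turn [0.0006 0.001  0.1295] tcp [0.5192 0.2187 0.1575] F [ 0.  -0.3 -0.5] w 29.8 gf 30.0 t 9.05
```

>>> apply_moves([
  [[0, 0.0005, 0.01], 0],
  [[0, 0, 0.02], 0],
  [[0, 0, 0.025], 0],
  [[0, 0, 0.025], 0],
  [[0, 0, 0.015], 0],
])

```text
time_s: 9.47
tcp_pos: [0.5176, 0.2188, 0.0594]
ee_rot: [[-0.961, 0.277, -0.004], [0.277, 0.961, -0.002], [0.003, -0.003, -1.0]]
wrist_force: [-0.2, -0.8, -1.0]
gripper_width: 0.34
gripper_force: 30.0
```

>>> apply_moves([
  [[0, 0, 0.01], 0],
  [[0, 0, 0.008], 0],
  [[0, 0, 0.005], 0],
  [[0, 0, 0], 0],
  [[0, 0, 0], 0],
])

```text
time_s: 9.88
tcp_pos: [0.5194, 0.2205, 0.04]
ee_rot: [[-0.961, 0.275, 0.001], [0.275, 0.961, 0.001], [-0.001, 0.001, -1.0]]
wrist_force: [-0.1, -0.6, -0.9]
gripper_width: 0.346
gripper_force: 30.0
```

>>> apply_moves([
  [[0, 0, 0], 0],
  [[0, 0, 0], 0],
  [[0, 0, 0], 0],
  [[0, 0, 0], 0],
  [[0, 0, 0], 0],
])

```text
time_s: 10.3
tcp_pos: [0.5191, 0.2204, 0.0399]
ee_rot: [[-0.961, 0.276, 0.001], [0.276, 0.961, 0.0], [-0.0, 0.001, -1.0]]
wrist_force: [0.7, -0.2, 0.1]
gripper_width: 0.345
gripper_force: 30.0
```

```bash
python3 -c "
from plan import *
err('square','tray')
c=imaging.capture('scene');t,_=tgt('square','tray')
u=proj(c,t);x,y=int(u[0]),int(u[1]);cv2.imwrite('pics/c.png',cv2.resize(c['frame'][y-50:y+70,x-80:x+80],(800,600)))"
```

```text
square tray turn 0.01 | now axes [ 0.     -0.0006  0.0119] | after turn [ 0.     -0.0006  0.0119] tcp [0.5191 0.2204 0.0399] F [ 0.7 -0.2  0.1] w 30.0 gf 30.0 t 10.3
```

View pics/c.png

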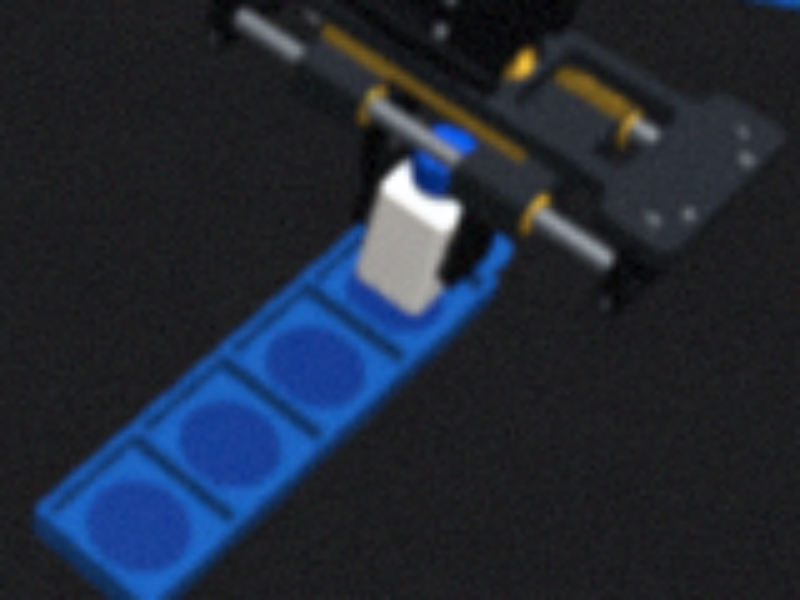

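Picture: square bottle at (405,235), upright over the tab-end pocket and centred. I'll lower it to contact.

>>> apply_moves([
  [[0, 0, 0.003], 0],
  [[0, 0, 0.003], 0],
  [[0, 0, 0.002], 0],
  [[0, 0, 0.0015], 0],
  [[0, 0, 0.001], 0],
])

```text
time_s: 10.77
tcp_pos: [0.5188, 0.2201, 0.0286]
ee_rot: [[-0.961, 0.276, -0.001], [0.276, 0.961, -0.0], [0.0, -0.001, -1.0]]
wrist_force: [0.2, 0.1, 0.5]
gripper_width: 0.342
gripper_force: 30.0
```

>>> apply_moves([
  [[0, 0, 0.0005], 0],
  [[0, 0, 0.0005], 0],
  [[0, 0, 0.0005], 0],
  [[0, 0, 0], 0],
  [[0, 0, 0], 0],
])

```text
time_s: 11.18
tcp_pos: [0.519, 0.2203, 0.0276]
ee_rot: [[-0.961, 0.275, 0.0], [0.275, 0.961, 0.0], [-0.0, 0.0, -1.0]]
wrist_force: [0.2, 0.5, -1.4]
gripper_width: 0.345
gripper_force: 30.0
```

```bash
python3 -c "
from plan import *
err('square','tray')"
```

```text
square tray turn 0.01 | now axes [-0.0001 -0.0006 -0.0004] | after turn [-0.0001 -0.0006 -0.0004] tcp [0.519  0.2203 0.0276] F [ 0.2  0.5 -1.4] w 30.0 gf 30.0 t 11.1833
```

>>> apply_moves([
  [[0, 0, 0.0005], 0],
  [[0, 0, 0], 0],
  [[0, 0, 0], 0],
])

```text
time_s: 11.43
tcp_pos: [0.5191, 0.2203, 0.0275]
ee_rot: [[-0.961, 0.275, 0.0], [0.275, 0.961, 0.0], [-0.0, 0.0, -1.0]]
wrist_force: [-0.9, -0.4, 2.1]
gripper_width: 0.342
gripper_force: 30.0
```

>>> apply_moves([
  [[0, 0, 0.0005], 0],
  [[0, 0, 0], 0],
  [[0, 0, 0], 0],
])

```text
time_s: 11.68
tcp_pos: [0.5191, 0.2203, 0.0275]
ee_rot: [[-0.961, 0.275, 0.0], [0.275, 0.961, 0.0], [-0.0, 0.0, -1.0]]
wrist_force: [-2.3, -0.8, 6.4]
gripper_width: 0.343
gripper_force: 30.0
```

>>> apply_moves([
  [[0, 0, -0.0005], 0],
  [[0, 0, 0], 0],
  [[0, 0, 0], 0],
  [[0, 0, 0], 0],
  [[0, 0, 0], 0],
], hand=0.062)

```text
time_s: 12.1
tcp_pos: [0.5189, 0.2202, 0.0268]
ee_rot: [[-0.961, 0.276, -0.0], [0.276, 0.961, -0.0], [0.0, -0.0, -1.0]]
wrist_force: [0.1, 0.2, -0.2]
gripper_width: 0.632
gripper_force: 0.0
```

>>> apply_moves([
  [[0, 0, 0], 0],
  [[0, 0, -0.005], 0],
  [[0, 0, -0.015], 0],
  [[0, 0, -0.025], 0],
  [[0, 0, -0.035], 0],
])

```text
time_s: 12.52
tcp_pos: [0.5173, 0.2191, 0.1057]
ee_rot: [[-0.961, 0.276, -0.005], [0.276, 0.961, -0.004], [0.004, -0.005, -1.0]]
wrist_force: [0.4, 1.2, -0.3]
gripper_width: 0.709
gripper_force: 0.0
```

>>> apply_moves([
  [[0, 0, -0.03], -3.2],
  [[0, 0, -0.02], -3.2],
  [[-0.0066, -0.015, 0], 0],
  [[-0.0133, -0.0303, 0], 0],
  [[-0.0133, -0.0303, 0], 0],
])

```text
time_s: 12.93
tcp_pos: [0.5393, 0.1403, 0.1582]
ee_rot: [[-0.986, 0.164, 0.002], [0.164, 0.986, 0.001], [-0.001, 0.001, -1.0]]
wrist_force: [-0.1, -0.1, -0.0]
gripper_width: 0.712
gripper_force: 0.0
```

>>> apply_moves([
  [[-0.0133, -0.0303, 0], 0],
  [[-0.0133, -0.0303, 0], 0],
  [[-0.0133, -0.0303, 0], 0],
  [[-0.0133, -0.0303, 0], 0],
  [[-0.0133, -0.0303, 0], 0],
])

```text
time_s: 13.35
tcp_pos: [0.5795, -0.0218, 0.1576]
ee_rot: [[-0.986, 0.166, 0.001], [0.166, 0.986, 0.0], [-0.001, 0.0, -1.0]]
wrist_force: [0.8, 0.9, -0.4]
gripper_width: 0.713
gripper_force: 0.0
```

>>> apply_moves([
  [[-0.0133, -0.0303, 0], 0],
  [[-0.0133, -0.0303, 0], 0],
  [[-0.0133, -0.0303, 0], 0],
  [[-0.0133, -0.0303, 0], 0],
  [[-0.0133, -0.0303, 0], 0],
])

```text
time_s: 13.77
tcp_pos: [0.6198, -0.1824, 0.1574]
ee_rot: [[-0.986, 0.167, 0.0], [0.167, 0.986, 0.0], [-0.0, 0.0, -1.0]]
wrist_force: [0.9, 0.9, -0.5]
gripper_width: 0.715
gripper_force: 0.0
```

>>> apply_moves([
  [[-0.0066, -0.0153, 0], 0],
  [[0, 0, 0], 0],
  [[0, 0, 0], 0],
  [[0, 0, 0], 0],
  [[0, 0, 0], 0],
])

```text
time_s: 14.18
tcp_pos: [0.6235, -0.1959, 0.1573]
ee_rot: [[-0.986, 0.165, -0.0], [0.165, 0.986, 0.0], [0.0, 0.0, -1.0]]
wrist_force: [0.4, -0.3, 0.3]
gripper_width: 0.717
gripper_force: 0.0
```

```bash
python3 -c "
from plan import *
err('vial','rack')
c=imaging.capture('scene');t,_=tgt('square','tray')
u=proj(c,t);x,y=int(u[0]),int(u[1]);cv2.imwrite('pics/d.png',cv2.resize(c['frame'][y-50:y+70,x-80:x+80],(600,450)))"
```

```text
vial rack turn 0.08 | now axes [ 1.000e-04 -1.600e-03  1.163e-01] | after turn [ 1.000e-04 -1.600e-03  1.163e-01] tcp [ 0.6235 -0.1959  0.1573] F [ 0.4 -0.3  0.3] w 62.4 gf 0.0 t 14.1833
```

View pics/d.png

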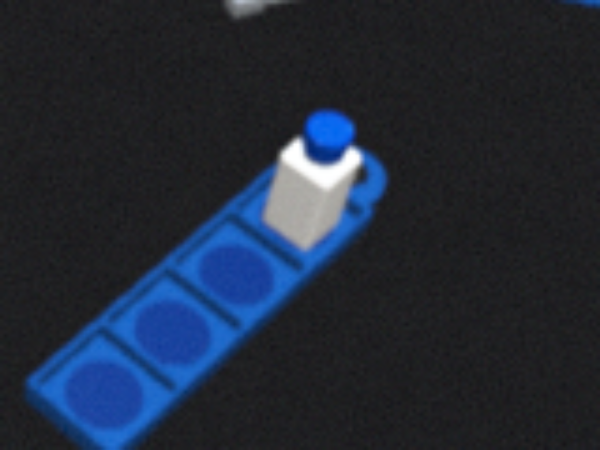

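Square bottle stands upright in its pocket at (315,180). On to the vial.

>>> apply_moves([
  [[0, -0.001, 0.01], 0],
  [[0, 0, 0.02], 0],
  [[0, 0, 0.02], 0],
  [[0, 0, 0.02], 0],
  [[0, 0, 0.018], 0],
])

```text
time_s: 14.65
tcp_pos: [0.6229, -0.197, 0.0673]
ee_rot: [[-0.986, 0.166, -0.001], [0.166, 0.986, 0.0], [0.001, 0.0, -1.0]]
wrist_force: [0.3, 0.1, -0.1]
gripper_width: 0.709
gripper_force: 0.0
```

>>> apply_moves([
  [[0, 0, 0.012], 0],
  [[0, 0, 0.008], 0],
  [[0, 0, 0.005], 0],
  [[0, 0, 0.003], 0],
  [[0, 0, 0], 0],
])

```text
time_s: 15.07
tcp_pos: [0.6237, -0.1978, 0.041]
ee_rot: [[-0.986, 0.166, 0.0], [0.166, 0.986, -0.0], [-0.0, -0.0, -1.0]]
wrist_force: [0.1, 0.3, 0.1]
gripper_width: 0.708
gripper_force: 0.0
```

>>> apply_moves([
  [[0, 0, 0], 0],
  [[0, 0, 0], 0],
  [[0, 0, 0], 0],
  [[0, 0, 0], 0],
  [[0, 0, 0], 0],
])

```text
time_s: 15.48
tcp_pos: [0.6237, -0.198, 0.0415]
ee_rot: [[-0.986, 0.167, 0.001], [0.167, 0.986, -0.0], [-0.001, 0.0, -1.0]]
wrist_force: [0.0, 0.5, -0.1]
gripper_width: 0.713
gripper_force: 0.0
```

```bash
python3 -c "
from plan import *
err('vial','rack')"
```

```text
vial rack turn -0.0 | now axes [0.0006 0.0004 0.0005] | after turn [0.0006 0.0004 0.0005] tcp [ 0.6237 -0.198   0.0415] F [ 0.   0.5 -0.1] w 62.0 gf 0.0 t 15.4833
```

>>> apply_moves([
  [[0.0003, 0.0004, 0], 0],
  [[0, 0, 0], 0],
  [[0, 0, 0], 0],
  [[0, 0, 0], 0],
  [[0, 0, 0], 0],
], hand=0)

```text
time_s: 15.9
tcp_pos: [0.6233, -0.1974, 0.041]
ee_rot: [[-0.986, 0.167, -0.0], [0.167, 0.986, 0.0], [0.0, 0.0, -1.0]]
wrist_force: [0.0, 1.0, 0.4]
gripper_width: 0.413
gripper_force: 0.0
```

>>> apply_moves([
  [[0, 0, 0], 0],
  [[0, 0, 0], 0],
  [[0, 0, 0], 0],
  [[0, 0, 0], 0],
  [[0, 0, 0], 0],
])

```text
time_s: 16.32
tcp_pos: [0.6233, -0.1974, 0.041]
ee_rot: [[-0.986, 0.167, -0.0], [0.167, 0.986, 0.0], [0.0, 0.0, -1.0]]
wrist_force: [0.2, 0.9, -0.6]
gripper_width: 0.29
gripper_force: 30.0
```

>>> apply_moves([
  [[0, 0, -0.005], 0],
  [[0, 0, -0.01], 0],
  [[0, 0, -0.02], 0],
  [[0, 0, -0.025], 0],
  [[0, 0, -0.025], 0],
])

```text
time_s: 16.73
tcp_pos: [0.623, -0.1975, 0.1275]
ee_rot: [[-0.986, 0.167, -0.001], [0.167, 0.986, -0.0], [0.001, -0.0, -1.0]]
wrist_force: [0.1, -0.4, -0.8]
gripper_width: 0.293
gripper_force: 30.0
```

```bash
python3 -c "
from plan import *
err('vial','tray')"
```

```text
vial tray turn 6.41 | now axes [0.1215 0.3884 0.0915] | after turn [0.1642 0.3724 0.0915] tcp [ 0.623  -0.1975  0.1275] F [ 0.1 -0.4 -0.8] w 25.5 gf 30.0 t 16.7333
```

>>> apply_moves([
  [[0, 0, -0.02], 3.2],
  [[0, 0, -0.01], 3.2],
  [[0.0068, 0.0155, 0], 0],
  [[0.0137, 0.031, 0], 0],
  [[0.0137, 0.031, 0], 0],
])

```text
time_s: 17.15
tcp_pos: [0.6117, -0.1135, 0.1573]
ee_rot: [[-0.961, 0.278, 0.002], [0.278, 0.961, 0.0], [-0.002, 0.001, -1.0]]
wrist_force: [0.5, 1.7, -0.9]
gripper_width: 0.292
gripper_force: 30.0
```

>>> apply_moves([
  [[0.0137, 0.031, 0], 0],
  [[0.0137, 0.031, 0], 0],
  [[0.0137, 0.031, 0], 0],
  [[0.0137, 0.031, 0], 0],
  [[0.0137, 0.031, 0], 0],
])

```text
time_s: 17.57
tcp_pos: [0.5883, 0.0559, 0.1573]
ee_rot: [[-0.961, 0.276, 0.001], [0.276, 0.961, 0.0], [-0.001, 0.001, -1.0]]
wrist_force: [0.0, 0.3, 0.2]
gripper_width: 0.286
gripper_force: 30.0
```

>>> apply_moves([
  [[0.0137, 0.031, 0], 0],
  [[0.0137, 0.031, 0], 0],
  [[0.0137, 0.031, 0], 0],
  [[0.0137, 0.031, 0], 0],
  [[0.0067, 0.0159, 0], 0],
])

```text
time_s: 17.98
tcp_pos: [0.5677, 0.2092, 0.1573]
ee_rot: [[-0.962, 0.273, 0.002], [0.273, 0.962, 0.001], [-0.001, 0.002, -1.0]]
wrist_force: [-0.0, -0.8, -1.0]
gripper_width: 0.292
gripper_force: 30.0
```

>>> apply_moves([
  [[0, 0, 0], 0],
  [[0, 0, 0], 0],
  [[0, 0, 0.01], 0],
  [[0, 0, 0.015], 0],
  [[0, 0, 0.02], 0],
])

```text
time_s: 18.4
tcp_pos: [0.569, 0.2048, 0.1117]
ee_rot: [[-0.961, 0.277, 0.003], [0.277, 0.961, 0.002], [-0.002, 0.002, -1.0]]
wrist_force: [-0.7, 0.4, -1.1]
gripper_width: 0.29
gripper_force: 30.0
```

>>> apply_moves([
  [[0, 0, 0.02], 0],
  [[0, 0, 0.015], 0],
  [[0, 0, 0.01], 0],
  [[0, 0, 0.007], 0],
  [[0, 0, 0.005], 0],
])

```text
time_s: 18.82
tcp_pos: [0.5681, 0.2048, 0.0533]
ee_rot: [[-0.961, 0.277, -0.001], [0.277, 0.961, -0.0], [0.0, -0.001, -1.0]]
wrist_force: [-0.4, 0.1, -0.3]
gripper_width: 0.29
gripper_force: 30.0
```

>>> apply_moves([
  [[0, 0, 0], 0],
  [[0, 0, 0], 0],
  [[0, 0, 0], 0],
  [[0, 0, 0], 0],
  [[0, 0, 0], 0],
])

```text
time_s: 19.23
tcp_pos: [0.5684, 0.2061, 0.0548]
ee_rot: [[-0.961, 0.275, 0.001], [0.275, 0.961, 0.001], [-0.001, 0.001, -1.0]]
wrist_force: [0.4, -0.2, -0.5]
gripper_width: 0.289
gripper_force: 30.0
```

```bash
python3 -c "
from plan import *
err('vial','tray')"
```

```text
vial tray turn 0.02 | now axes [ 0.0004 -0.0005  0.0188] | after turn [ 0.0004 -0.0005  0.0188] tcp [0.5684 0.2061 0.0548] F [ 0.4 -0.2 -0.5] w 25.1 gf 30.0 t 19.2333
```

>>> apply_moves([
  [[0, 0, 0.004], 0],
  [[0, 0, 0.004], 0],
  [[0, 0, 0.003], 0],
  [[0, 0, 0.003], 0],
  [[0, 0, 0.0015], 0],
])

```text
time_s: 19.65
tcp_pos: [0.5677, 0.2056, 0.0377]
ee_rot: [[-0.961, 0.276, -0.001], [0.276, 0.961, -0.001], [0.001, -0.001, -1.0]]
wrist_force: [0.5, -0.7, -0.7]
gripper_width: 0.29
gripper_force: 30.0
```

>>> apply_moves([
  [[0, 0, 0.001], 0],
  [[0, 0, 0.0005], 0],
  [[0, 0, 0.0005], 0],
  [[0, 0, 0], 0],
  [[0, 0, 0], 0],
])

```text
time_s: 20.07
tcp_pos: [0.5681, 0.2058, 0.0367]
ee_rot: [[-0.961, 0.276, 0.0], [0.276, 0.961, 0.0], [-0.0, 0.0, -1.0]]
wrist_force: [-0.8, -0.3, -0.3]
gripper_width: 0.29
gripper_force: 30.0
```

>>> apply_moves([
  [[0, 0, 0.0005], 0],
  [[0, 0, 0.0], 0],
  [[0, 0, 0], 0],
])

```text
time_s: 20.32
tcp_pos: [0.5681, 0.2058, 0.0361]
ee_rot: [[-0.961, 0.276, 0.0], [0.276, 0.961, 0.0], [-0.0, 0.0, -1.0]]
wrist_force: [1.1, -0.2, -0.7]
gripper_width: 0.287
gripper_force: 30.0
```

>>> apply_moves([
  [[0, 0, 0.0005], 0],
  [[0, 0, 0.0], 0],
  [[0, 0, 0], 0],
])

```text
time_s: 20.57
tcp_pos: [0.5682, 0.2058, 0.036]
ee_rot: [[-0.961, 0.275, 0.0], [0.275, 0.961, 0.0], [-0.0, 0.0, -1.0]]
wrist_force: [-0.4, -0.3, 2.0]
gripper_width: 0.282
gripper_force: 30.0
```

>>> apply_moves([
  [[0, 0, 0.0005], 0],
  [[0, 0, 0.0], 0],
  [[0, 0, 0], 0],
])

```text
time_s: 20.82
tcp_pos: [0.5682, 0.2058, 0.0359]
ee_rot: [[-0.961, 0.275, 0.001], [0.275, 0.961, 0.0], [-0.001, 0.0, -1.0]]
wrist_force: [-1.7, -0.9, 4.6]
gripper_width: 0.289
gripper_force: 30.0
```

>>> apply_moves([
  [[0, 0, -0.0005], 0],
  [[0, 0, 0], 0],
  [[0, 0, 0], 0],
  [[0, 0, 0], 0],
  [[0, 0, 0], 0],
], hand=0.064)

```text
time_s: 21.23
tcp_pos: [0.568, 0.2057, 0.0353]
ee_rot: [[-0.961, 0.276, -0.0], [0.276, 0.961, -0.0], [0.0, -0.0, -1.0]]
wrist_force: [0.3, -0.1, 0.2]
gripper_width: 0.583
gripper_force: 0.0
```

>>> apply_moves([
  [[0, 0, 0], 0],
  [[0, 0, 0], 0],
  [[0, 0, -0.01], 0],
  [[0, 0, -0.02], 0],
  [[0, 0, -0.03], 0],
])

```text
time_s: 21.65
tcp_pos: [0.5664, 0.2048, 0.0942]
ee_rot: [[-0.961, 0.276, -0.005], [0.276, 0.961, -0.003], [0.004, -0.004, -1.0]]
wrist_force: [-0.3, 0.1, 0.4]
gripper_width: 0.732
gripper_force: 0.0
```

>>> apply_moves([
  [[0, 0, -0.03], -3.2],
  [[0, 0, -0.02], -3.2],
  [[0, 0, -0.01], 0],
  [[-0.0029, -0.0162, 0], 0],
  [[-0.0059, -0.0324, 0], 0],
])

```text
time_s: 22.07
tcp_pos: [0.5687, 0.1579, 0.1558]
ee_rot: [[-0.986, 0.164, 0.001], [0.164, 0.986, 0.001], [-0.001, 0.002, -1.0]]
wrist_force: [0.7, -0.6, 0.5]
gripper_width: 0.732
gripper_force: 0.0
```

>>> apply_moves([
  [[-0.0059, -0.0324, 0], 0],
  [[-0.0059, -0.0324, 0], 0],
  [[-0.0059, -0.0324, 0], 0],
  [[-0.0059, -0.0324, 0], 0],
  [[-0.0059, -0.0324, 0], 0],
])

```text
time_s: 22.48
tcp_pos: [0.5692, -0.0105, 0.1542]
ee_rot: [[-0.986, 0.168, -0.003], [0.168, 0.986, -0.0], [0.003, -0.001, -1.0]]
wrist_force: [0.1, 0.6, -0.1]
gripper_width: 0.734
gripper_force: 0.0
```

>>> apply_moves([
  [[-0.0059, -0.0324, 0], 0],
  [[-0.0059, -0.0324, 0], 0],
  [[-0.0059, -0.0324, 0], 0],
  [[-0.0059, -0.0324, 0], 0],
  [[-0.0059, -0.0324, 0], 0],
])

```text
time_s: 22.9
tcp_pos: [0.5711, -0.1749, 0.1542]
ee_rot: [[-0.986, 0.169, -0.003], [0.169, 0.986, 0.001], [0.003, 0.0, -1.0]]
wrist_force: [-0.5, 0.9, 0.4]
gripper_width: 0.734
gripper_force: 0.0
```

>>> apply_moves([
  [[-0.0029, -0.0157, 0], 0],
  [[0, 0, 0], 0],
  [[0, 0, 0], 0],
  [[0, 0, 0.01], 0],
  [[0, 0, 0.015], 0],
])

```text
time_s: 23.32
tcp_pos: [0.5737, -0.1881, 0.1309]
ee_rot: [[-0.986, 0.166, 0.003], [0.166, 0.986, -0.0], [-0.003, 0.0, -1.0]]
wrist_force: [0.3, 0.5, -0.2]
gripper_width: 0.737
gripper_force: 0.0
```

>>> apply_moves([
  [[0, 0, 0.01], 0],
  [[0, 0, 0.005], 0],
  [[0, 0, 0], 0],
  [[0, 0, 0], 0],
  [[0, 0, 0], 0],
])

```text
time_s: 23.73
tcp_pos: [0.5736, -0.1886, 0.1161]
ee_rot: [[-0.986, 0.166, 0.001], [0.166, 0.986, -0.0], [-0.001, -0.0, -1.0]]
wrist_force: [-0.1, 0.2, -0.6]
gripper_width: 0.735
gripper_force: 0.0
```

```bash
python3 -c "
from plan import *
err('jar','rack')
c=imaging.capture('scene');t,_=tgt('square','tray')
u=proj(c,t);x,y=int(u[0]),int(u[1]);cv2.imwrite('pics/e.png',cv2.resize(c['frame'][y-50:y+70,x-80:x+80],(600,450)))"
```

```text
jar rack turn 0.05 | now axes [ 0.0008 -0.0004  0.0831] | after turn [ 0.0007 -0.0004  0.0831] tcp [ 0.5736 -0.1886  0.1161] F [-0.1  0.2 -0.6] w 63.9 gf 0.0 t 23.7333
```

View pics/e.png

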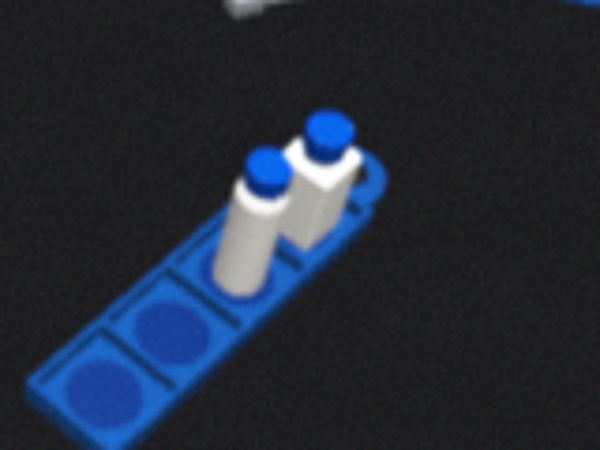

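Vial is upright in the second pocket (base at (243,285)). Now the jar.

>>> apply_moves([
  [[0.0003, -0.0003, 0.01], 0],
  [[0, 0, 0.015], 0],
  [[0, 0, 0.02], 0],
  [[0, 0, 0.015], 0],
  [[0, 0, 0.01], 0],
])

```text
time_s: 24.2
tcp_pos: [0.5717, -0.189, 0.0436]
ee_rot: [[-0.986, 0.167, -0.002], [0.167, 0.986, 0.0], [0.002, 0.0, -1.0]]
wrist_force: [-0.1, 0.3, 0.1]
gripper_width: 0.736
gripper_force: 0.0
```

>>> apply_moves([
  [[0, 0, 0.006], 0],
  [[0, 0, 0.004], 0],
  [[0, 0, 0.0025], 0],
  [[0, 0, 0], 0],
  [[0, 0, 0], 0],
])

```text
time_s: 24.62
tcp_pos: [0.5732, -0.1892, 0.0336]
ee_rot: [[-0.986, 0.167, 0.001], [0.167, 0.986, -0.0], [-0.001, 0.0, -1.0]]
wrist_force: [-0.2, 0.9, -0.5]
gripper_width: 0.734
gripper_force: 0.0
```

>>> apply_moves([
  [[0, 0, 0], 0],
  [[0, 0, 0], 0],
  [[0, 0, 0], 0],
  [[0, 0, 0], 0],
])

```text
time_s: 24.95
tcp_pos: [0.5729, -0.1891, 0.0334]
ee_rot: [[-0.986, 0.167, 0.001], [0.167, 0.986, -0.0], [-0.001, 0.0, -1.0]]
wrist_force: [-0.1, -0.5, -0.6]
gripper_width: 0.739
gripper_force: 0.0
```

```bash
python3 -c "
from plan import *
err('jar','rack')"
```

```text
jar rack turn 0.01 | now axes [0.0001 0.0002 0.0004] | after turn [0.0001 0.0002 0.0004] tcp [ 0.5729 -0.1891  0.0334] F [-0.1 -0.5 -0.6] w 64.3 gf 0.0 t 24.95
```

>>> apply_moves([
  [[0, 0, 0], 0],
  [[0, 0, 0], 0],
  [[0, 0, 0], 0],
  [[0, 0, 0], 0],
  [[0, 0, 0], 0],
], hand=0)

```text
time_s: 25.37
tcp_pos: [0.5727, -0.1891, 0.033]
ee_rot: [[-0.986, 0.167, -0.0], [0.167, 0.986, 0.0], [0.0, 0.0, -1.0]]
wrist_force: [-0.4, 0.7, -0.4]
gripper_width: 0.441
gripper_force: 0.0
```

>>> apply_moves([
  [[0, 0, 0], 0],
  [[0, 0, 0], 0],
  [[0, 0, 0], 0],
  [[0, 0, 0], 0],
])

```text
time_s: 25.7
tcp_pos: [0.5727, -0.1891, 0.033]
ee_rot: [[-0.986, 0.167, -0.0], [0.167, 0.986, -0.0], [0.0, -0.0, -1.0]]
wrist_force: [0.5, -0.7, -0.3]
gripper_width: 0.401
gripper_force: 29.9
```

>>> apply_moves([
  [[0, 0, -0.005], 0],
  [[0, 0, -0.01], 0],
  [[0, 0, -0.02], 0],
  [[0, 0, -0.025], 0],
  [[0, 0, -0.025], 0],
])

```text
time_s: 26.12
tcp_pos: [0.5724, -0.1891, 0.1195]
ee_rot: [[-0.986, 0.167, -0.001], [0.167, 0.986, -0.0], [0.001, -0.0, -1.0]]
wrist_force: [1.0, -0.3, -0.1]
gripper_width: 0.402
gripper_force: 29.9
```

```bash
python3 -c "
from plan import *
err('jar','tray')"
```

```text
jar tray turn 6.41 | now axes [0.0195 0.3829 0.0914] | after turn [0.0622 0.3783 0.0915] tcp [ 0.5724 -0.1891  0.1195] F [ 1.  -0.3 -0.1] w 34.9 gf 29.9 t 26.1167
```

>>> apply_moves([
  [[0, 0, -0.02], 3.2],
  [[0, 0, -0.01], 3.2],
  [[0.0026, 0.0157, 0], 0],
  [[0.0052, 0.0315, 0], 0],
  [[0.0052, 0.0315, 0], 0],
])

```text
time_s: 26.53
tcp_pos: [0.5819, -0.1098, 0.1495]
ee_rot: [[-0.961, 0.278, 0.002], [0.278, 0.961, 0.0], [-0.002, 0.001, -1.0]]
wrist_force: [0.4, 0.2, -0.6]
gripper_width: 0.404
gripper_force: 29.9
```

>>> apply_moves([
  [[0.0052, 0.0315, 0], 0],
  [[0.0052, 0.0315, 0], 0],
  [[0.0052, 0.0315, 0], 0],
  [[0.0052, 0.0315, 0], 0],
  [[0.0052, 0.0315, 0], 0],
])

```text
time_s: 26.95
tcp_pos: [0.6003, 0.0502, 0.1493]
ee_rot: [[-0.961, 0.275, 0.001], [0.275, 0.961, 0.0], [-0.001, 0.001, -1.0]]
wrist_force: [0.1, 0.4, -0.6]
gripper_width: 0.4
gripper_force: 29.9
```

>>> apply_moves([
  [[0.0052, 0.0315, 0], 0],
  [[0.0052, 0.0315, 0], 0],
  [[0.0052, 0.0315, 0], 0],
  [[0.0052, 0.0315, 0], 0],
  [[0.0026, 0.0157, 0], 0],
])

```text
time_s: 27.37
tcp_pos: [0.6173, 0.1948, 0.1491]
ee_rot: [[-0.962, 0.273, 0.002], [0.273, 0.962, 0.001], [-0.001, 0.002, -1.0]]
wrist_force: [-0.7, 0.5, -0.4]
gripper_width: 0.405
gripper_force: 29.9
```

>>> apply_moves([
  [[0, 0, 0], 0],
  [[0, 0, 0], 0],
  [[0, 0, 0.01], 0],
  [[0, 0, 0.015], 0],
  [[0, 0, 0.02], 0],
])

```text
time_s: 27.78
tcp_pos: [0.6175, 0.1901, 0.1039]
ee_rot: [[-0.961, 0.277, 0.003], [0.277, 0.961, 0.001], [-0.002, 0.002, -1.0]]
wrist_force: [0.6, 0.5, -0.4]
gripper_width: 0.398
gripper_force: 29.9
```

>>> apply_moves([
  [[0, 0, 0.02], 0],
  [[0, 0, 0.015], 0],
  [[0, 0, 0.01], 0],
  [[0, 0, 0.007], 0],
  [[0, 0, 0.005], 0],
])

```text
time_s: 28.2
tcp_pos: [0.6168, 0.1903, 0.0453]
ee_rot: [[-0.961, 0.277, -0.001], [0.277, 0.961, -0.001], [0.001, -0.001, -1.0]]
wrist_force: [0.3, -0.6, -0.0]
gripper_width: 0.404
gripper_force: 29.9
```

>>> apply_moves([
  [[0, 0, 0], 0],
  [[0, 0, 0], 0],
  [[0, 0, 0], 0],
  [[0, 0, 0], 0],
  [[0, 0, 0], 0],
])

```text
time_s: 28.62
tcp_pos: [0.6172, 0.1916, 0.0469]
ee_rot: [[-0.961, 0.275, 0.001], [0.275, 0.961, 0.001], [-0.001, 0.001, -1.0]]
wrist_force: [-0.1, -0.2, 0.2]
gripper_width: 0.404
gripper_force: 29.9
```

```bash
python3 -c "
from plan import *
err('jar','tray')"
```

```text
jar tray turn 0.01 | now axes [ 0.0003 -0.0001  0.0189] | after turn [ 0.0003 -0.0001  0.0189] tcp [0.6172 0.1916 0.0469] F [-0.1 -0.2  0.2] w 35.2 gf 29.9 t 28.6167
```

>>> apply_moves([
  [[0, 0, 0.004], 0],
  [[0, 0, 0.004], 0],
  [[0, 0, 0.003], 0],
  [[0, 0, 0.003], 0],
  [[0, 0, 0.0015], 0],
])

```text
time_s: 29.03
tcp_pos: [0.6165, 0.1911, 0.0297]
ee_rot: [[-0.961, 0.276, -0.001], [0.276, 0.961, -0.001], [0.001, -0.001, -1.0]]
wrist_force: [0.1, -0.1, 0.1]
gripper_width: 0.402
gripper_force: 29.9
```

>>> apply_moves([
  [[0, 0, 0.001], 0],
  [[0, 0, 0.0005], 0],
  [[0, 0, 0.0005], 0],
  [[0, 0, 0], 0],
  [[0, 0, 0], 0],
])

```text
time_s: 29.45
tcp_pos: [0.6169, 0.1914, 0.0287]
ee_rot: [[-0.961, 0.275, 0.0], [0.275, 0.961, 0.0], [-0.0, 0.0, -1.0]]
wrist_force: [0.5, -0.1, -1.2]
gripper_width: 0.403
gripper_force: 29.9
```

>>> apply_moves([
  [[0, 0, 0.0005], 0],
  [[0, 0, 0.0], 0],
  [[0, 0, 0], 0],
])

```text
time_s: 29.7
tcp_pos: [0.6169, 0.1913, 0.0281]
ee_rot: [[-0.961, 0.276, 0.0], [0.276, 0.961, 0.0], [-0.0, 0.0, -1.0]]
wrist_force: [0.3, 0.2, -0.3]
gripper_width: 0.404
gripper_force: 29.9
```

>>> apply_moves([
  [[0, 0, 0.0005], 0],
  [[0, 0, 0.0], 0],
  [[0, 0, 0], 0],
])

```text
time_s: 29.95
tcp_pos: [0.6169, 0.1914, 0.028]
ee_rot: [[-0.961, 0.275, 0.0], [0.275, 0.961, 0.0], [-0.0, 0.0, -1.0]]
wrist_force: [-1.6, -0.9, 2.8]
gripper_width: 0.4
gripper_force: 29.9
```

>>> apply_moves([
  [[0, 0, 0.0005], 0],
  [[0, 0, 0.0], 0],
  [[0, 0, 0], 0],
])

```text
time_s: 30.2
tcp_pos: [0.617, 0.1913, 0.028]
ee_rot: [[-0.961, 0.275, 0.001], [0.275, 0.961, -0.0], [-0.0, 0.0, -1.0]]
wrist_force: [-1.8, 0.1, 4.9]
gripper_width: 0.404
gripper_force: 30.0
```

>>> apply_moves([
  [[0, 0, -0.0005], 0],
  [[0, 0, 0], 0],
  [[0, 0, 0], 0],
  [[0, 0, 0], 0],
  [[0, 0, 0], 0],
], hand=0.064)

```text
time_s: 30.62
tcp_pos: [0.6168, 0.1913, 0.0272]
ee_rot: [[-0.961, 0.276, -0.0], [0.276, 0.961, -0.0], [0.0, -0.0, -1.0]]
wrist_force: [0.7, -0.7, -0.5]
gripper_width: 0.68
gripper_force: 0.0
```

>>> apply_moves([
  [[0, 0, 0], 0],
  [[0, 0, 0], 0],
  [[0, 0, -0.01], 0],
  [[0, 0, -0.02], 0],
  [[0, 0, -0.03], 0],
])

```text
time_s: 31.03
tcp_pos: [0.6151, 0.1905, 0.086]
ee_rot: [[-0.961, 0.276, -0.005], [0.276, 0.961, -0.003], [0.005, -0.004, -1.0]]
wrist_force: [0.6, -0.3, -0.4]
gripper_width: 0.733
gripper_force: 0.0
```

>>> apply_moves([
  [[0, 0, -0.03], -3.2],
  [[0, 0, -0.02], -3.2],
  [[0, 0, -0.01], 0],
  [[0.0013, -0.016, 0], 0],
  [[0.0026, -0.0319, 0], 0],
])

```text
time_s: 31.45
tcp_pos: [0.6053, 0.1463, 0.1475]
ee_rot: [[-0.986, 0.165, 0.001], [0.165, 0.986, 0.001], [-0.001, 0.001, -1.0]]
wrist_force: [0.1, -0.1, -0.8]
gripper_width: 0.74
gripper_force: 0.0
```

>>> apply_moves([
  [[0.0026, -0.0319, 0], 0],
  [[0.0026, -0.0319, 0], 0],
  [[0.0026, -0.0319, 0], 0],
  [[0.0026, -0.0319, 0], 0],
  [[0.0026, -0.0319, 0], 0],
])

```text
time_s: 31.87
tcp_pos: [0.5635, -0.0124, 0.1463]
ee_rot: [[-0.986, 0.168, -0.003], [0.168, 0.986, -0.0], [0.003, -0.001, -1.0]]
wrist_force: [-0.2, -0.5, 0.1]
gripper_width: 0.74
gripper_force: 0.0
```

>>> apply_moves([
  [[0.0026, -0.0319, 0], 0],
  [[0.0026, -0.0319, 0], 0],
  [[0.0026, -0.0319, 0], 0],
  [[0.0026, -0.0319, 0], 0],
  [[0.0026, -0.0319, 0], 0],
])

```text
time_s: 32.28
tcp_pos: [0.524, -0.1671, 0.1463]
ee_rot: [[-0.986, 0.169, -0.003], [0.169, 0.986, 0.001], [0.003, 0.0, -1.0]]
wrist_force: [0.4, -0.8, 0.5]
gripper_width: 0.734
gripper_force: 0.0
```

>>> apply_moves([
  [[0.0011, -0.0157, 0], 0],
  [[0, 0, 0], 0],
  [[0, 0, 0], 0],
  [[0, 0, 0.01], 0],
  [[0, 0, 0.01], 0],
])

```text
time_s: 32.7
tcp_pos: [0.5226, -0.1799, 0.1268]
ee_rot: [[-0.986, 0.166, 0.001], [0.166, 0.986, 0.0], [-0.001, 0.0, -1.0]]
wrist_force: [0.1, 0.4, 0.2]
gripper_width: 0.737
gripper_force: 0.0
```

>>> apply_moves([
  [[0, 0, 0.005], 0],
  [[0, 0, 0], 0],
  [[0, 0, 0], 0],
  [[0, 0, 0], 0],
  [[0, 0, 0], 0],
])

```text
time_s: 33.12
tcp_pos: [0.5229, -0.1805, 0.1229]
ee_rot: [[-0.986, 0.166, 0.001], [0.166, 0.986, -0.0], [-0.001, -0.0, -1.0]]
wrist_force: [0.4, 0.1, 0.3]
gripper_width: 0.735
gripper_force: 0.0
```

```bash
python3 -c "
from plan import *
err('bottle','rack')
c=imaging.capture('scene');t,_=tgt('square','tray')
u=proj(c,t);x,y=int(u[0]),int(u[1]);cv2.imwrite('pics/f.png',cv2.resize(c['frame'][y-50:y+70,x-80:x+80],(600,450)))"
```

```text
bottle rack turn 0.04 | now axes [ 0.0004 -0.      0.0859] | after turn [ 0.0003 -0.      0.0859] tcp [ 0.5229 -0.1805  0.1229] F [0.4 0.1 0.3] w 64.0 gf 0.0 t 33.1167
```

View pics/f.png

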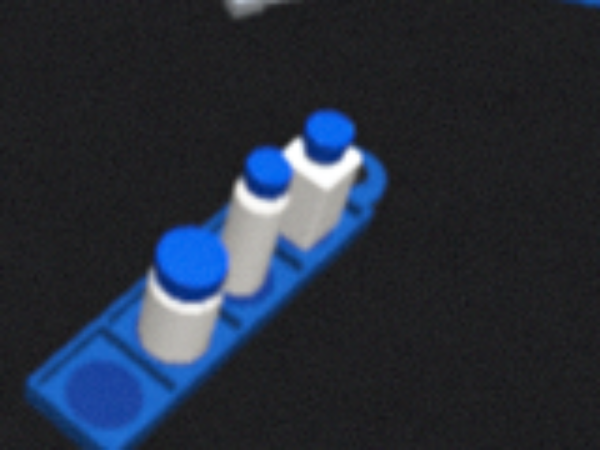

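Jar stands upright in the third pocket at (180,300). Bottle next.

>>> apply_moves([
  [[0.0002, 0, 0.01], 0],
  [[0, 0, 0.015], 0],
  [[0, 0, 0.02], 0],
  [[0, 0, 0.015], 0],
  [[0, 0, 0.01], 0],
])

```text
time_s: 33.58
tcp_pos: [0.5212, -0.1806, 0.0505]
ee_rot: [[-0.986, 0.167, -0.002], [0.167, 0.986, 0.0], [0.003, 0.0, -1.0]]
wrist_force: [-0.2, 0.2, 0.4]
gripper_width: 0.735
gripper_force: 0.0
```

>>> apply_moves([
  [[0, 0, 0.007], 0],
  [[0, 0, 0.005], 0],
  [[0, 0, 0.0035], 0],
  [[0, 0, 0], 0],
  [[0, 0, 0], 0],
])

```text
time_s: 34.0
tcp_pos: [0.5227, -0.1808, 0.0375]
ee_rot: [[-0.986, 0.167, 0.001], [0.167, 0.986, -0.0], [-0.001, -0.0, -1.0]]
wrist_force: [-1.1, 0.1, 0.5]
gripper_width: 0.737
gripper_force: 0.0
```

>>> apply_moves([
  [[0, 0, 0], 0],
  [[0, 0, 0], 0],
  [[0, 0, 0], 0],
  [[0, 0, 0], 0],
])

```text
time_s: 34.33
tcp_pos: [0.5225, -0.1807, 0.0374]
ee_rot: [[-0.986, 0.167, 0.001], [0.167, 0.986, -0.0], [-0.001, 0.0, -1.0]]
wrist_force: [-1.1, 0.8, -0.3]
gripper_width: 0.733
gripper_force: 0.0
```

```bash
python3 -c "
from plan import *
err('bottle','rack')"
```

```text
bottle rack turn 0.01 | now axes [-0.      0.0003  0.0004] | after turn [-0.      0.0003  0.0004] tcp [ 0.5225 -0.1807  0.0374] F [-1.1  0.8 -0.3] w 63.8 gf 0.0 t 34.3333
```

>>> apply_moves([
  [[0, 0.0002, 0], 0],
  [[0, 0, 0], 0],
  [[0, 0, 0], 0],
  [[0, 0, 0], 0],
  [[0, 0, 0], 0],
], hand=0)

```text
time_s: 34.75
tcp_pos: [0.5223, -0.1805, 0.037]
ee_rot: [[-0.986, 0.167, 0.0], [0.167, 0.986, 0.0], [-0.0, 0.0, -1.0]]
wrist_force: [0.5, -0.3, 0.8]
gripper_width: 0.442
gripper_force: 0.0
```

>>> apply_moves([
  [[0, 0, 0], 0],
  [[0, 0, 0], 0],
  [[0, 0, 0], 0],
  [[0, 0, 0], 0],
])

```text
time_s: 35.08
tcp_pos: [0.5223, -0.1805, 0.037]
ee_rot: [[-0.986, 0.167, -0.0], [0.167, 0.986, 0.0], [0.0, -0.0, -1.0]]
wrist_force: [0.6, -0.1, -0.5]
gripper_width: 0.409
gripper_force: 30.0
```

>>> apply_moves([
  [[0, 0, -0.005], 0],
  [[0, 0, -0.01], 0],
  [[0, 0, -0.02], 0],
  [[0, 0, -0.025], 0],
  [[0, 0, -0.025], 0],
])

```text
time_s: 35.5
tcp_pos: [0.522, -0.1805, 0.1235]
ee_rot: [[-0.986, 0.167, -0.001], [0.167, 0.986, -0.0], [0.001, -0.0, -1.0]]
wrist_force: [0.4, 0.3, -0.7]
gripper_width: 0.402
gripper_force: 30.0
```

```bash
python3 -c "
from plan import *
err('bottle','tray')"
```

```text
bottle tray turn 6.41 | now axes [-0.0823  0.3771  0.0913] | after turn [-0.0397  0.3839  0.0915] tcp [ 0.522  -0.1805  0.1235] F [ 0.4  0.3 -0.7] w 34.9 gf 30.0 t 35.5
```

>>> apply_moves([
  [[0, 0, -0.02], 3.2],
  [[0, 0, -0.01], 3.2],
  [[-0.0016, 0.016, 0], 0],
  [[-0.0033, 0.032, 0], 0],
  [[-0.0033, 0.032, 0], 0],
])

```text
time_s: 35.92
tcp_pos: [0.5524, -0.1057, 0.1536]
ee_rot: [[-0.961, 0.278, 0.002], [0.278, 0.961, 0.0], [-0.002, 0.001, -1.0]]
wrist_force: [0.6, -0.5, -1.0]
gripper_width: 0.404
gripper_force: 30.0
```

>>> apply_moves([
  [[-0.0033, 0.032, 0], 0],
  [[-0.0033, 0.032, 0], 0],
  [[-0.0033, 0.032, 0], 0],
  [[-0.0033, 0.032, 0], 0],
  [[-0.0033, 0.032, 0], 0],
])

```text
time_s: 36.33
tcp_pos: [0.6125, 0.0449, 0.1532]
ee_rot: [[-0.961, 0.275, 0.001], [0.275, 0.961, 0.0], [-0.001, 0.0, -1.0]]
wrist_force: [0.7, -0.3, -0.4]
gripper_width: 0.404
gripper_force: 30.0
```

>>> apply_moves([
  [[-0.0033, 0.032, 0], 0],
  [[-0.0033, 0.032, 0], 0],
  [[-0.0033, 0.032, 0], 0],
  [[-0.0033, 0.032, 0], 0],
  [[-0.0016, 0.0157, 0], 0],
])

```text
time_s: 36.75
tcp_pos: [0.6671, 0.1809, 0.1527]
ee_rot: [[-0.962, 0.273, 0.002], [0.273, 0.962, 0.001], [-0.001, 0.001, -1.0]]
wrist_force: [0.5, -0.3, -0.1]
gripper_width: 0.403
gripper_force: 30.0
```

>>> apply_moves([
  [[0, 0, 0], 0],
  [[0, 0, 0], 0],
  [[0, 0, 0.01], 0],
  [[0, 0, 0.015], 0],
  [[0, 0, 0.02], 0],
])

```text
time_s: 37.17
tcp_pos: [0.6665, 0.1764, 0.1082]
ee_rot: [[-0.961, 0.277, 0.003], [0.277, 0.961, 0.001], [-0.002, 0.002, -1.0]]
wrist_force: [0.8, 0.8, -1.1]
gripper_width: 0.404
gripper_force: 30.0
```

>>> apply_moves([
  [[0, 0, 0.02], 0],
  [[0, 0, 0.015], 0],
  [[0, 0, 0.01], 0],
  [[0, 0, 0.007], 0],
  [[0, 0, 0.005], 0],
])

```text
time_s: 37.58
tcp_pos: [0.6658, 0.1766, 0.0495]
ee_rot: [[-0.961, 0.276, -0.001], [0.276, 0.961, -0.0], [0.0, -0.001, -1.0]]
wrist_force: [-0.5, 0.0, -0.8]
gripper_width: 0.403
gripper_force: 30.0
```

>>> apply_moves([
  [[0, 0, 0], 0],
  [[0, 0, 0], 0],
  [[0, 0, 0], 0],
  [[0, 0, 0], 0],
  [[0, 0, 0], 0],
])

```text
time_s: 38.0
tcp_pos: [0.6664, 0.1777, 0.0509]
ee_rot: [[-0.961, 0.275, 0.001], [0.275, 0.961, 0.001], [-0.001, 0.001, -1.0]]
wrist_force: [0.9, 0.4, -0.8]
gripper_width: 0.406
gripper_force: 30.0
```

```bash
python3 -c "
from plan import *
err('bottle','tray')"
```

```text
bottle tray turn 0.01 | now axes [ 0.0005 -0.0002  0.0189] | after turn [ 0.0005 -0.0002  0.0189] tcp [0.6664 0.1777 0.0509] F [ 0.9  0.4 -0.8] w 35.3 gf 30.0 t 38.0
```

>>> apply_moves([
  [[0, 0, 0.004], 0],
  [[0, 0, 0.004], 0],
  [[0, 0, 0.003], 0],
  [[0, 0, 0.003], 0],
  [[0, 0, 0.0015], 0],
])

```text
time_s: 38.42
tcp_pos: [0.6657, 0.1773, 0.0336]
ee_rot: [[-0.961, 0.276, -0.001], [0.276, 0.961, -0.0], [0.001, -0.001, -1.0]]
wrist_force: [-0.0, -0.1, -0.7]
gripper_width: 0.402
gripper_force: 30.0
```

>>> apply_moves([
  [[0, 0, 0.001], 0],
  [[0, 0, 0.0005], 0],
  [[0, 0, 0.0005], 0],
  [[0, 0, 0], 0],
  [[0, 0, 0], 0],
])

```text
time_s: 38.83
tcp_pos: [0.6661, 0.1775, 0.0327]
ee_rot: [[-0.961, 0.276, 0.0], [0.276, 0.961, 0.0], [-0.0, 0.0, -1.0]]
wrist_force: [-0.3, 0.3, -0.4]
gripper_width: 0.404
gripper_force: 30.0
```

>>> apply_moves([
  [[0, 0, 0.0005], 0],
  [[0, 0, 0.0], 0],
  [[0, 0, 0], 0],
])

```text
time_s: 39.08
tcp_pos: [0.6661, 0.1775, 0.0321]
ee_rot: [[-0.961, 0.276, 0.0], [0.276, 0.961, 0.0], [-0.0, 0.0, -1.0]]
wrist_force: [-0.1, 1.0, -1.5]
gripper_width: 0.407
gripper_force: 30.0
```

>>> apply_moves([
  [[0, 0, 0.0005], 0],
  [[0, 0, 0.0], 0],
  [[0, 0, 0], 0],
])

```text
time_s: 39.33
tcp_pos: [0.6661, 0.1775, 0.0321]
ee_rot: [[-0.961, 0.275, 0.0], [0.275, 0.961, 0.0], [-0.0, 0.0, -1.0]]
wrist_force: [-1.4, -0.4, 2.7]
gripper_width: 0.406
gripper_force: 30.0
```

>>> apply_moves([
  [[0, 0, 0.0005], 0],
  [[0, 0, 0.0], 0],
  [[0, 0, 0], 0],
])

```text
time_s: 39.58
tcp_pos: [0.6662, 0.1774, 0.0321]
ee_rot: [[-0.961, 0.275, 0.001], [0.275, 0.961, -0.0], [-0.001, 0.0, -1.0]]
wrist_force: [-2.4, -1.0, 4.9]
gripper_width: 0.401
gripper_force: 30.0
```

Release, rise, back off to check.

>>> apply_moves([
  [[0, 0, -0.0005], 0],
  [[0, 0, 0], 0],
  [[0, 0, 0], 0],
  [[0, 0, 0], 0],
  [[0, 0, 0], 0],
], hand=0.064)

```text
time_s: 40.0
tcp_pos: [0.666, 0.1774, 0.0311]
ee_rot: [[-0.961, 0.276, -0.0], [0.276, 0.961, -0.0], [0.0, -0.0, -1.0]]
wrist_force: [0.7, -0.3, -0.8]
gripper_width: 0.682
gripper_force: 0.0
```

>>> apply_moves([
  [[0, 0, 0], 0],
  [[0, 0, 0], 0],
  [[0, 0, -0.01], 0],
  [[0, 0, -0.02], 0],
  [[0, 0, -0.03], 0],
])

```text
time_s: 40.42
tcp_pos: [0.6642, 0.1767, 0.0897]
ee_rot: [[-0.961, 0.276, -0.006], [0.276, 0.961, -0.002], [0.005, -0.004, -1.0]]
wrist_force: [0.4, 0.2, -0.3]
gripper_width: 0.736
gripper_force: 0.0
```

>>> apply_moves([
  [[0, 0, -0.03], 0],
  [[0, 0, -0.03], 0],
  [[0, 0, -0.02], 0],
  [[0, -0.02, 0], 0],
  [[0, -0.03, 0], 0],
])

```text
time_s: 40.83
tcp_pos: [0.6536, 0.1313, 0.1745]
ee_rot: [[-0.962, 0.272, 0.006], [0.272, 0.962, 0.002], [-0.005, 0.004, -1.0]]
wrist_force: [0.5, -0.8, -0.5]
gripper_width: 0.737
gripper_force: 0.0
```

>>> apply_moves([
  [[0, -0.04, 0], 0],
  [[0, -0.04, 0], 0],
  [[0, -0.04, 0], 0],
  [[0, -0.03, 0], 0],
  [[0, -0.02, 0], 0],
])

```text
time_s: 41.25
tcp_pos: [0.6043, -0.0368, 0.1728]
ee_rot: [[-0.961, 0.277, 0.001], [0.277, 0.961, -0.0], [-0.001, 0.0, -1.0]]
wrist_force: [-0.1, 0.0, -0.6]
gripper_width: 0.735
gripper_force: 0.0
```

>>> apply_moves([
  [[0, 0, 0], 0],
  [[0, 0, 0], 0],
  [[0, 0, 0], 0],
  [[0, 0, 0], 0],
  [[0, 0, 0], 0],
])

```text
time_s: 41.67
tcp_pos: [0.6058, -0.0329, 0.1716]
ee_rot: [[-0.962, 0.274, 0.0], [0.274, 0.962, 0.0], [-0.0, 0.0, -1.0]]
wrist_force: [0.3, -0.1, 0.0]
gripper_width: 0.735
gripper_force: 0.0
```

```bash
python3 -c "
from plan import *
err('bottle','tray')
c=imaging.capture('scene');cv2.imwrite('pics/g.png',cv2.resize(c['frame'],(768,576)))"
```

```text
bottle tray turn 0.09 | now axes [-1.000e-04  2.189e-01  1.396e-01] | after turn [2.000e-04 2.189e-01 1.396e-01] tcp [ 0.6058 -0.0329  0.1716] F [ 0.3 -0.1  0. ] w 63.9 gf 0.0 t 41.6667
```

View pics/g.png

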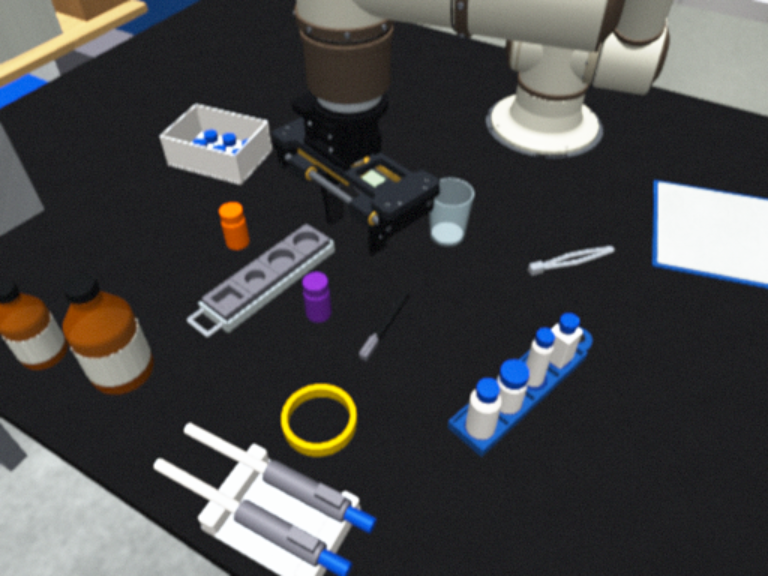

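All four stand upright in the tray: square (567,342), vial (541,358), jar (513,387) and bottle (484,410), counted from the tab. The rack is empty and nothing else has moved.

```bash
python3 -c "
from station import r
print(r.finish_job())"
```

```text
the job is handed in; nothing more can be done
None
```

All four containers are in the tray in rack order from the tab (square, vial, jar, bottle), each set down gently and upright, and the job is handed in at about 42 s.

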